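# Flip the hex key and lever the jig's clamp screw tight

### The job

Pull the hex key out of its holder, where it is parked by its long arm, turn it round in the air without putting it down, and push its short arm fully into the clamp screw of the pastry-cone rolling jig, with the long arm standing out level to the side where pressing it down tightens. Then use the long arm as the lever and turn the stiff screw clockwise until its yellow mark meets the green dot, not far past it. Leave the key seated by its short arm and let go; do not shove the jig's head along its rail, and leave the jar, the cup and the spatula alone.

Things in the scene. Friction and masses are not known exactly. Their poses are not given: they have to be found in the camera images.
- jig: Fixed aluminium base of the rolling jig, 200 x 130 x 14 mm with a dark rail; origin on the counter under the head's middle. +x is the way the clamp screw faces (away from the robot, give or take 0.3 rad), +y to the left, z up.
- head_top (a point): Middle of the top of the white head block on the rail, 56 (x) x 70 (y) mm, top 174 mm up, front face at jig x = 28 mm; a wooden cone mould (72 mm thick, 155 mm long) sticks out of its back. The head creeps along the rail (jig x) when pushed or pulled with more than about 8 N; it must stay within 4 mm of where it was set.
- screw_place (a point): Middle of the upright slot the screw sits in, at the depth of its socket's mouth: 135 mm up, 62 mm in front of the jig's origin. The real socket is up to 10 mm above or below this point and up to 1 mm aside: find it by feel or by eye. Axis level, jig +x out of it. Dark screw head, 36 mm across, 34 mm long; hex socket 30 mm deep, corners up and down at joint 0, 1 mm wider all round than the key.
- clamp_screw (a joint): Angle of the clamp screw in rad, growing clockwise seen from in front of it (tightening). Starts within 0.06 of 0, yellow mark on top; at 0.60 the mark meets the green dot on the steel plate behind. A seated key has 0.15 rad of play each way. Stiff: about 0.9 N m at the start, 1.2 N m at the dot, plus 0.25 N m per rad/s; it stays where it is left. Past 0.9 the thread is overstrained.
- holder: Fixed key holder right of the jig: a dark 40 mm tube, 50 mm long, on a blue post; origin on the counter under the tube's middle. Its 34 mm deep hex hole opens to the holder's +x, 115 mm up, mouth 25 mm in front of the origin.
- hex_key: Loose dark L-shaped hex key, 14 mm across flats, about 0.22 kg; origin at the elbow, where the arms' centre lines meet. Long arm 133 mm along its -x, short arm 49 mm along its -y; z normal to the L. Both arms have two flats facing sideways in the plane of the L, corners to +z and -z. Centre of mass on the long arm, 49 mm from the elbow.
- long_tip (a point): End of the key's long arm. At the start it is 30 to 33 mm deep in the holder's hole, the L roughly level, the key's axes roughly those of the holder (short arm to its -y), the elbow sagging by 3 to 12 mm.
- short_tip (a point): End of the key's short arm, its edges tapered over 2.5 mm. Seated, the key's axes are the jig's turned by -90 deg about z: short arm into the socket, long arm along jig +y (pressing it down tightens); fully home, the elbow is 19 mm in front of the mouth.
- jar: Bystander: amber storage jar with metal cap, 72 mm across, 100 mm high, origin under its centre.
- cup: Bystander: steel cup, 76 mm across, 90 mm high, origin under its centre.
- spatula: Bystander: small black-handled spatula, 170 mm long, on a shallow aluminium tray to the right; origin under its middle.

How it is judged:
By the outcome, as a careful person would: the job done as asked, in the order asked, and still so for the second after the job is handed in, with the robot touching nothing.
It also fails if it takes over 72 s, if anything falls off the work surface, if the arm or the gripper's body presses on something with over 40 N, if the wrist force passes 120 N, or if a joint passes its speed limit or range.

### The arm

A 6-joint arm with a two-finger parallel gripper is mounted at the origin on the work surface. World frame = base frame: x ahead of the robot, y to its left, z up, the work surface at z = 0. Lengths are in m, angles in degrees, forces in N, time in s.
With the tool pointing down it reaches from about 0.4 to 0.825 m from the base axis. Payload 7 kg.
Tool frame: the origin (TCP) lies midway between the tips of the shut fingers; the grasp point (between the pads) lies r.grip_depth behind it (r.grip_depth is the distance from the TCP to the grasp point, in m); z points along the fingers, y is the line along which they close (so a half turn about z gives the same grasp; the last joint's range is limited). The gripper opens to 88 mm and grips with 3 to 60 N. Pads are 19 mm wide; open, the fingers measure 130 mm over their backs; the gripper's body (78 mm by 193 mm) begins 47 mm behind the grasp point.
Start: joints at [-59.983, 20.546, 0.682, 0, -70.136, -16.507], TCP at [0.158, -0.656, 0.227] pointing down, gripper open.
Joint ranges: [-176.03, 176.03], [-82.01, 121.73], [-58.28, 71.71], [-173.87, 95.51], [-174.79, -0.11], [-173.66, 173.66]. Speed limits (degrees/s): [136.94, 136.94, 172.46, 180, 180, 180].

### API

Orientations are given as [roll, pitch, yaw] about the fixed x, y, z axes, in that order (R = Rz(yaw) Ry(pitch) Rx(roll)).
In Python, from plant import r, eyes, telemetry gives the robot as it stands (r), with the cameras (eyes) and the readings (telemetry).
- The arm moves only by the tool drive_effector, called after "Emit:" by a JSON object that holds its "fn" and its "kwargs", one argument or row to a line. Schema: {"type":"object","properties":{"steps":{"type":"array","items":{"type":"array","items":{"type":"array","items":{"type":"number"},"minItems":6,"maxItems":6},"minItems":1,"maxItems":12},"minItems":1,"maxItems":1},"finger_gap":{"type":"number"},"grip_n":{"type":"number"},"only":{"type":"string"},"quiet":{"type":"boolean"},"lines":{"type":"string"}},"required":["steps"],"additionalProperties":false}. steps is a list that holds a single list of rows (three levels of brackets), with 1 to 12 rows, each of 6 numbers: dx, dy, dz in m, then a rotation vector rx, ry, rz in degrees; each row is the pose to reach, as a shift and turn from the pose commanded when the call began, along the tool's axes at that moment; what a row does not reach only later rows make up. A row lasts 1/12 s, in which the tool goes at most 0.0417 m and 7.16 degrees, less where a joint would pass 70% of its speed; a pose out of reach is approached as far as the arm can. finger_gap is the finger opening in m, set as the call begins (left out keeps the last). The fingers move at their own pace and stop on an object; grip_n is the grip in N (left out, the last holds). Time passes only in rows, so rows that do not move let the fingers close. The tool returns the time, the measured TCP pose, the force, the opening and the grip force at its end. only (a regular expression) keeps the lines of the reply that match it, lines (a string "A,B") keeps lines A to B, and quiet returns only ok. Input that does not fit is refused with a message, and nothing moves.
- telemetry.get_state(): the state, without advancing time (a new reading comes with each control period).
- eyes.capture(name): name is "scene" or "top" or "wrist"; returns a dict with "frame" (480x640x3 uint8, red, green, blue), "z_map" (480x640 float32, m along the optical axis (not along the pixel's ray), 0 where there is no reading), "fx", "fy", "cx", "cy" (pixels), "cam_to_world" (4x4, takes a point from camera to world coordinates). Camera axes: x right, y down, z forward; pixel columns grow to the right and rows downward; lengths in m; the calibration is good to about 2 mm. A picture is of the moment at which its call begins.
- r.close_job(): hands the job in; it is judged then, once.
The state is a dict: "time_s": time; "joints": joint angles; "qd": joint speeds; "joint_torque": joint torques, N m; "tcp_pos": TCP position; "eef_rot": TCP orientation; "contact_force": force on the tool from outside, world axes, zero at the start; "moment": the same for the moment, N m; "gripper_width": finger opening in m; "gripper_force": force on a finger pad.
Only numpy, scipy, OpenCV 4.12 (cv2) and the standard library are available. Lean on these libraries where they do the work, as an engineer would, in place of code of your own. Each camera call takes 0.05 s, during which the arm holds its last target. There are 200 camera calls.

## Working session

There is one attempt and no reset: what is moved stays moved. The work goes in short steps, Python scripts to look and compute and a tool call to move; the robot and the scene stay as the last step left them, time stands still between calls to the robot, and variables do not carry over. Pictures are saved under pics/ and viewed, at most 12 in all, crops included, and the job is handed in when it is done.

```bash
ls; mkdir -p pics
```

Run:
```python
from plant import r, eyes, telemetry
import cv2,numpy as np,pickle
print(telemetry.get_state(), r.grip_depth)
d={n:eyes.capture(n) for n in("scene","top","wrist")}
pickle.dump(d,open("c0.pkl","wb"))
for n,c in d.items():
    print(n,c["fx"],c["cx"],c["cy"],np.round(c["cam_to_world"],3).tolist())
im=np.hstack([d["scene"]["frame"],d["top"]["frame"]])
cv2.imwrite("pics/a.png",cv2.resize(d["scene"]["frame"],(640,480))[:,:,::-1])
cv2.imwrite("pics/b.png",d["top"]["frame"][:,:,::-1])
```

```text
pics
plant.py
{'time_s': 0.0, 'joints': array([-5.99827873e+01,  2.05918870e+01,  6.33660393e-01, -1.82315907e-02,
       -7.01358637e+01, -1.65080587e+01]), 'qd': array([ 0.00599217, -0.02103638, -0.0409354 ,  0.03675814, -0.04486416,
        0.00024257]), 'joint_torque': array([-6.14140981e-05, -5.82718313e+01,  2.93056995e+01,  6.99693963e+00,
        6.89837529e-03, -1.31207166e-04]), 'tcp_pos': array([ 0.15754312, -0.65585782,  0.22562267]), 'eef_rot': array([ 1.79904918e+02, -1.03057786e-02, -1.66497046e+02]), 'contact_force': array([-0.18699513, -0.57703395,  0.04434852]), 'moment': array([-0.00340009, -0.00962392,  0.01192484]), 'gripper_force': 0.0, 'gripper_width': 0.08758697736064554} 0.0188
scene 469.2002107805339 321.7693853565221 242.20964140593617 [[0.872, 0.387, -0.3, 1.004], [0.49, -0.696, 0.525, -0.805], [-0.005, -0.604, -0.797, 1.227], [0.0, 0.0, 0.0, 1.0]]
top 487.0062830160111 319.8812920850523 237.32505681105891 [[-0.019, -0.998, 0.066, 0.511], [-1.0, 0.019, 0.005, -0.129], [-0.006, -0.066, -0.998, 1.277], [0.0, 0.0, 0.0, 1.0]]
wrist 429.7747124513646 323.5185441513712 242.04542403990894 [[-0.234, 0.934, 0.27, 0.084], [0.972, 0.225, 0.067, -0.675], [0.002, 0.278, -0.96, 0.384], [0.0, 0.0, 0.0, 1.0]]
```

View pics/a.png

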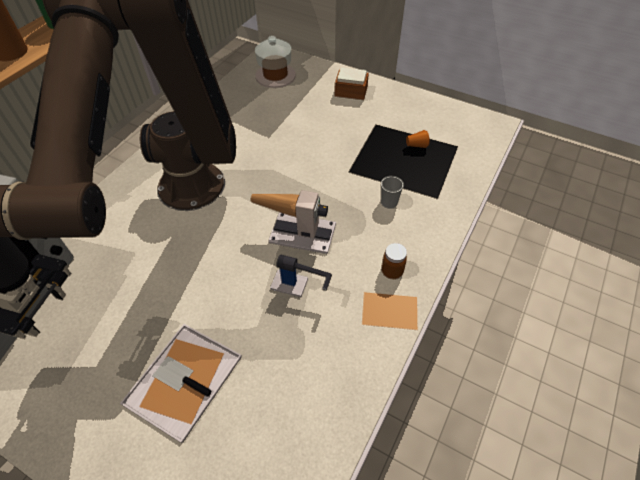

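View pics/b.png

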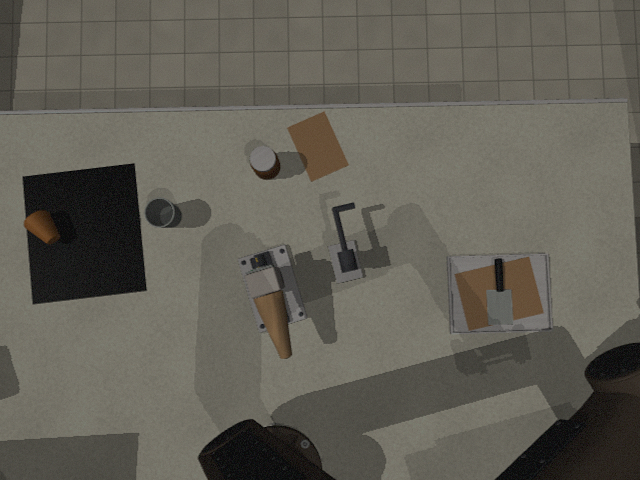

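The scene view shows the jig near (300,225), the holder at (288,268), the key elbow near (328,272), the jar at (395,260), the cup at (391,192) and the spatula tray at (182,385). In the top view the key runs from the holder (347,260) to the elbow (340,207), and its short arm goes right to (355,205).

Create h.py:
```python
import numpy as np,cv2
def cloud(c):
    z=c["z_map"]; v,u=np.mgrid[:480,:640]
    P=np.stack([(u-c["cx"])/c["fx"]*z,(v-c["cy"])/c["fy"]*z,z,np.ones_like(z)],-1)
    W=(P@np.array(c["cam_to_world"]).T)[...,:3]; W[z==0]=np.nan
    return W
def tool_R(s):
    from scipy.spatial.transform import Rotation as R
    return R.from_euler("xyz",s["eef_rot"],degrees=True).as_matrix()
```

Run:
```python
import pickle; from h import *
d=pickle.load(open("c0.pkl","rb"))
for n in("top","scene"):
    c=d[n];W=cloud(c)
    def st(name,m):
        p=W[m]; rect=cv2.minAreaRect((p[:,:2]*1000).astype(np.float32))
        print(n,name,m.sum(),np.round(np.median(p,0),4),"zrange",np.round(np.nanpercentile(p[:,2],[2,98]),4),"rect",np.round(rect[0],1),np.round(rect[1],1),round(rect[2],1))
    X,Y,Z=W[...,0],W[...,1],W[...,2]
    f=c["frame"].astype(int); hsv=cv2.cvtColor(c["frame"],cv2.COLOR_RGB2HSV)
    reg=(X>.4)&(X<.75)&(Y>-.3)&(Y<.15)
    st("z100-128",reg&(Z>.095)&(Z<.13)&(Y<-.1)&(X>.5))
    st("holder top",reg&(Z>.125)&(Z<.15)&(Y<-.1))
    st("head top",reg&(Z>.165)&(Z<.185))
    st("base",reg&(Z>.009)&(Z<.022))
    st("screw",reg&(Z>.11)&(Z<.16)&(Y>-.1)&(hsv[...,2]<60)&(X>.45))
```

```text
top z100-128 499 [ 0.6049 -0.1734  0.1157] zrange [0.1054 0.1294] rect [ 588.2 -182.9] [167.4  54.1] 2.1
top holder top 315 [ 0.5321 -0.1859  0.1328] zrange [0.1253 0.1385] rect [ 532.6 -185.8] [53.1 36.1] 10.5
top head top 1025 [0.4764 0.0038 0.1729] zrange [0.1655 0.178 ] rect [458.6   2.6] [118.8  69.9] 16.0
top base 1977 [ 0.5063 -0.0413  0.0137] zrange [0.0094 0.0196] rect [580.5 -52.4] [361.9 303.4] 16.2
top screw 213 [0.5267 0.0139 0.1461] zrange [0.1138 0.1555] rect [501.2  -5. ] [115.4  39.6] 39.1
scene z100-128 407 [ 0.5979 -0.1816  0.1149] zrange [0.1029 0.1292] rect [ 592.4 -183.5] [162.5  58.5] 0.8
scene holder top 183 [ 0.5349 -0.193   0.1324] zrange [0.1253 0.1383] rect [ 536.2 -189.3] [56.7 37.2] 7.5
scene head top 448 [ 0.4814 -0.0017  0.1728] zrange [0.1655 0.1781] rect [461.5  -0.9] [122.4  73.2] 17.0
scene base 1334 [ 0.5169 -0.0438  0.0138] zrange [0.0094 0.0209] rect [543.2 -78.7] [405.2 313.5] 81.5
scene screw 96 [0.5366 0.0115 0.1442] zrange [0.1219 0.1525] rect [535.2  13.5] [28.4 43.1] 15.0
```

Emit:
{"fn": "drive_effector", "kwargs": {
  "steps": [
    [[-0.03,0.03,-0.03,0,0,0],[-0.07,0.06,-0.06,0,0,0],[-0.1,0.09,-0.08,0,0,0],[-0.13,0.12,-0.1,0,0,0],[-0.16,0.14,-0.12,0,0,0],[-0.19,0.17,-0.125,0,0,0],[-0.22,0.195,-0.125,0,0,0],[-0.25,0.22,-0.125,0,0,0],[-0.28,0.25,-0.125,0,0,0],[-0.31,0.275,-0.125,0,0,0],[-0.34,0.3,-0.125,0,0,0],[-0.37,0.325,-0.125,0,0,0]]
  ]
}}

```text
time_s: 1.15
tcp_pos: [0.4286, -0.2701, 0.3518]
eef_rot: [-180.0, 0.0, -166.5]
contact_force: [1.1, -0.0, -0.1]
gripper_width: 0.0872
gripper_force: 0.0
```

Emit:
{"fn": "drive_effector", "kwargs": {
  "steps": [
    [[-0.03,0.025,0,0,0,0],[-0.06,0.055,0,0,0,0],[-0.09,0.085,0,0,0,0],[-0.12,0.11,0,0,0,0],[-0.14,0.125,0,0,0,0],[-0.14,0.125,0,0,0,0],[-0.14,0.125,0,0,0,0]]
  ]
}}

```text
time_s: 1.73
tcp_pos: [0.5355, -0.1164, 0.3507]
eef_rot: [180.0, -0.1, -166.3]
contact_force: [0.9, -1.2, 0.3]
gripper_width: 0.0878
gripper_force: 0.0
```

Run:
```python
from plant import r, eyes, telemetry
import cv2,pickle
s=telemetry.get_state(); print(s["joints"],s["tcp_pos"],s["eef_rot"])
c=eyes.capture("wrist"); pickle.dump(c,open("c1.pkl","wb")); cv2.imwrite("pics/c.png",c["frame"][:,:,::-1])
```

```text
[ 8.21341152e+00  5.29578325e+00 -3.26935890e+00 -1.15377603e-02
 -8.15247298e+01 -8.45583986e+01] [ 0.53548119 -0.11641967  0.35070765] [ 1.79980120e+02 -8.83851738e-02 -1.66346681e+02]
```

View pics/c.png

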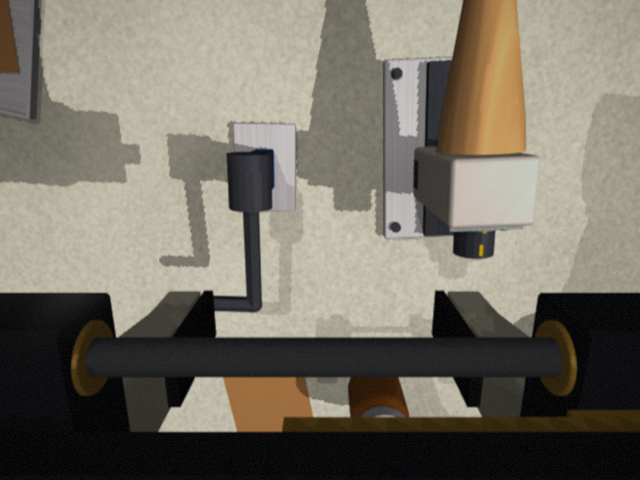

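The wrist view shows the holder tube at (250,180). The key's long arm runs down to the elbow at (253,305), with the short arm going left. The head is at (475,185) and the screw at (474,243), with its yellow mark at (481,250).

Run:
```python
import pickle; from h import *
def ana(c,n):
    W=cloud(c);X,Y,Z=W[...,0],W[...,1],W[...,2]
    hsv=cv2.cvtColor(c["frame"],cv2.COLOR_RGB2HSV); H,S,V=[hsv[...,i].astype(int) for i in range(3)]
    m=(V<75)&(Z>.09)&(Z<.128)&(X>.565)&(X<.64)&(Y>-.22)&(Y<-.14)
    # long arm: bins along x
    print(n,"long arm bins")
    for x in np.arange(.565,.64,.015):
        k=m&(X>x)&(X<x+.015)
        p=W[k]
        if len(p)>5: print("  ",np.round([x+.0075,p[:,1].min(),np.median(p[:,1]),p[:,1].max(),np.median(p[:,2]),p[:,2].max()],4),len(p))
    m=(V<75)&(Z>.085)&(Z<.13)&(X>.62)&(X<.7)&(Y>-.26)&(Y<-.12)
    p=W[m]; print("  elbow area",len(p),np.round([p.min(0),p.max(0)],4).tolist())
    m=(V<75)&(Z>.125)&(Z<.15)&(X>.48)&(X<.6)&(Y>-.25)&(Y<-.13)
    p=W[m]; rr=cv2.minAreaRect((p[:,:2]*1000).astype(np.float32)); print("  tube",np.round(np.median(p,0),4),p[:,2].max(),np.round(rr[0],1),np.round(rr[1],1),rr[2])
    m=(S<60)&(V>90)&(Z>.166)&(Z<.182)&(X>.4)&(X<.56)&(Y>-.08)&(Y<.08)
    p=W[m]; rr=cv2.minAreaRect((p[:,:2]*1000).astype(np.float32)); print("  head",len(p),np.round(np.median(p,0),4),np.round(rr[0],1),np.round(rr[1],1),rr[2])
    m=(V<75)&(Z>.12)&(Z<.162)&(X>.5)&(X<.6)&(Y>-.05)&(Y<.07)
    p=W[m]; print("  screw",len(p),np.round([p.min(0),np.median(p,0),p.max(0)],4).tolist())
    m=(H>18)&(H<35)&(S>150)&(V>90)&(Z>.12)&(Z<.17)&(X>.5)&(X<.6)&(Y>-.05)&(Y<.07)
    p=W[m]; print("  yellow",len(p),np.round(p.mean(0),4) if len(p) else "")
ana(pickle.load(open("c1.pkl","rb")),"wrist")
d=pickle.load(open("c0.pkl","rb")); ana(d["top"],"top"); ana(d["scene"],"scene")
```

```text
wrist long arm bins
   [ 0.5725 -0.1863 -0.1776 -0.1701  0.1192  0.1228] 234
   [ 0.5875 -0.1834 -0.1742 -0.1665  0.1179  0.122 ] 218
   [ 0.6025 -0.1798 -0.171  -0.1635  0.1162  0.1198] 216
   [ 0.6175 -0.1758 -0.1679 -0.1599  0.1153  0.1189] 200
   [ 0.6325 -0.1734 -0.1641 -0.1566  0.1139  0.1176] 198
  elbow area 992 [[0.62, -0.2032, 0.1019], [0.6689, -0.1533, 0.1181]]
  tube [ 0.5305 -0.1858  0.1333] 0.13747747770437752 [ 532.  -187.3] [50.  36.2] 12.373263359069824
  head 6100 [0.4841 0.0078 0.1745] [485.6   9. ] [56.3 69.5] 16.26122283935547
  screw 1268 [[0.5001, -0.0234, 0.1202], [0.5296, 0.0116, 0.1479], [0.5488, 0.038, 0.1618]]
  yellow 50 [0.535  0.0237 0.1521]
top long arm bins
   [ 0.5725 -0.1852 -0.178  -0.171   0.1184  0.1246] 35
   [ 0.5875 -0.1809 -0.1747 -0.1688  0.1179  0.1238] 36
   [ 0.6025 -0.1789 -0.1714 -0.1647  0.1151  0.1203] 35
   [ 0.6175 -0.1745 -0.1673 -0.1603  0.1142  0.1189] 33
   [ 0.6325 -0.1724 -0.1651 -0.1581  0.1137  0.118 ] 33
  elbow area 195 [[0.6214, -0.207, 0.1022], [0.6702, -0.1537, 0.118]]
  tube [ 0.5321 -0.1858  0.1327] 0.1391424702117576
[... 226 characters left out ...]
ow 4 [0.5377 0.0252 0.1507]
scene long arm bins
   [ 0.5725 -0.1907 -0.1819 -0.1719  0.1192  0.1231] 28
   [ 0.5875 -0.1857 -0.1775 -0.1683  0.117   0.124 ] 25
   [ 0.6025 -0.1832 -0.1751 -0.1676  0.1161  0.119 ] 23
   [ 0.6175 -0.1782 -0.1721 -0.1651  0.1149  0.1199] 23
   [ 0.6325 -0.1761 -0.1694 -0.1609  0.1135  0.1187] 23
  elbow area 119 [[0.6204, -0.2099, 0.1045], [0.6722, -0.1558, 0.1199]]
  tube [ 0.535  -0.1931  0.1324] 0.14264123480152224 [ 536.9 -189.2] [55.4 37.2] 7.513861179351807
  head 333 [0.4902 0.004  0.174 ] [491.2   8.2] [60.1 73.2] 17.33400535583496
  screw 127 [[0.5123, -0.014, 0.1201], [0.5331, 0.0094, 0.1433], [0.5514, 0.0404, 0.158]]
  yellow 4 [0.5389 0.0245 0.1519]
```

Emit:
{"fn": "drive_effector", "kwargs": {
  "steps": [
    [[-0.002,-0.006,0,0,0,-7],[-0.004,-0.012,0,0,0,-14],[-0.006,-0.018,0,0,0,-21],[-0.008,-0.024,0,0,0,-28],[-0.01,-0.03,0,0,0,-35],[-0.012,-0.036,0,0,0,-42],[-0.014,-0.042,0,0,0,-49],[-0.016,-0.048,0,0,0,-56],[-0.018,-0.054,0,0,0,-63],[-0.02,-0.06,0,0,0,-70],[-0.02,-0.068,0,0,0,-77],[-0.02,-0.068,0,0,0,-84]]
  ]
}}

```text
time_s: 2.78
tcp_pos: [0.5697, -0.1813, 0.3515]
eef_rot: [180.0, -0.0, -82.3]
contact_force: [-0.6, 0.0, 0.6]
gripper_width: 0.0876
gripper_force: 0.0
```

Emit:
{"fn": "drive_effector", "kwargs": {
  "steps": [
    [[0,0,0,0,0,-7],[0,0,0,0,0,-14],[0,0,0,0,0,-21],[0,0,0,0,0,-28],[0,0,0,0,0,-35],[0,0,0,0,0,-42],[0,0,0,0,0,-49],[0,0,0,0,0,-56],[0,0,0,0,0,-63],[0,0,0,0,0,-70],[0,0,0,0,0,-77],[0,0,0,0,0,-84]]
  ]
}}

```text
time_s: 3.78
tcp_pos: [0.5694, -0.1804, 0.3518]
eef_rot: [180.0, -0.0, 1.8]
contact_force: [0.6, -0.7, 1.2]
gripper_width: 0.0878
gripper_force: 0.0
```

Emit:
{"fn": "drive_effector", "kwargs": {
  "steps": [
    [[0,0,0,0,0,-7],[0,0,0,0,0,-11],[0,0,0,0,0,-11],[0,0,0,0,0,-11]]
  ]
}}

```text
time_s: 4.12
tcp_pos: [0.5697, -0.1801, 0.3518]
eef_rot: [180.0, -0.0, 12.3]
contact_force: [0.2, -0.2, -0.2]
gripper_width: 0.0873
gripper_force: 0.0
```

Run:
```python
from plant import r, eyes, telemetry
from h import *
import pickle
s=telemetry.get_state(); print(s["joints"],s["tcp_pos"],s["eef_rot"])
c=eyes.capture("wrist"); pickle.dump(c,open("c2.pkl","wb")); cv2.imwrite("pics/d.png",c["frame"][:,:,::-1])
R=tool_R(s)
g=np.array([.573,-.1775,.1125]); yaw=np.radians(12.7)
tcp=g+.0188*np.array([-.087*np.cos(yaw),-.087*np.sin(yaw),-.996])
print(R.T@(tcp-s["tcp_pos"]))
```

```text
[ 1.17745507e+00  1.01664277e+01  2.58847532e+00  6.76168069e-05
 -8.24041287e+01  1.01112277e+02] [ 0.5696784  -0.18013214  0.35177641] [ 1.79996481e+02 -1.75701026e-02  1.22897419e+01]
[ 0.00209107 -0.00186894  0.25800175]
```

View pics/d.png

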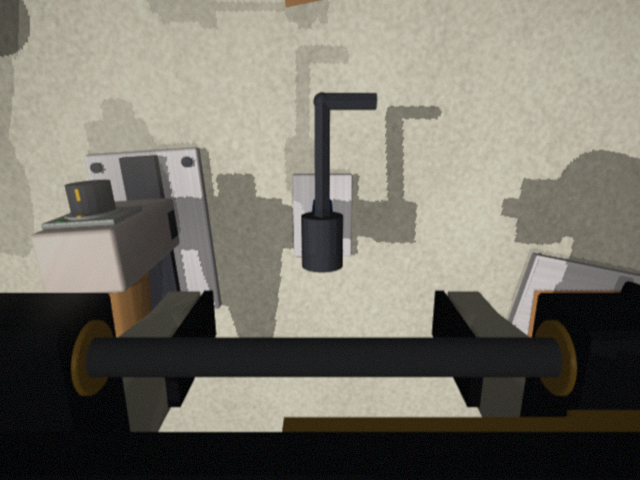

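This view shows the whole key, with the tube at (322,242), the elbow at (322,100) and the short tip at (376,101). The screw, with its yellow mark, is at (88,197).

Run:
```python
import pickle; from h import *
c=pickle.load(open("c2.pkl","rb"))
W=cloud(c);X,Y,Z=W[...,0],W[...,1],W[...,2]
V=c["frame"].max(-1)
m=(V<75)&(Z>.08)&(Z<.13)&(X>.56)&(X<.69)&(Y>-.24)&(Y<-.12)
p=W[m]; print(len(p))
lon=p[(p[:,0]<.635)&(p[:,1]>-.195)]
q=np.polyfit(lon[:,0],lon[:,1],1); ang=np.arctan(q[0]); print("yaw",np.degrees(ang),"y at .573",np.polyval(q,.573))
u=np.array([np.cos(ang),np.sin(ang)]);n=np.array([-u[1],u[0]]); o=np.array([.573,np.polyval(q,.573)])
s=(p[:,:2]-o)@u; t=(p[:,:2]-o)@n
print("s range",np.percentile(s,[0,.5,99.5,100]),"t",np.percentile(t,[0,.5,99.5,100]))
for a in np.arange(0,.09,.015):
    k=(s>a)&(s<a+.015)&(abs(t)<.009); kk=k&(abs(t)<.002)
    print(round(a+.0075,4),np.round([t[k].min(),t[k].max(),np.median(p[kk,2])],4))
k=(t<-.012); print("short arm s",np.median(s[k]),"z",np.median(p[k,2]))
```

```text
2356
yaw 12.725611773220173 y at .573 -0.178733656420841
s range [-0.01392623 -0.01257554  0.09142077  0.09154449] t [-0.0482328  -0.04730136  0.00645464  0.00656832]
0.0075 [-0.0056  0.0055  0.12  ]
0.0225 [-0.0066  0.0062  0.1185]
0.0375 [-0.0058  0.0061  0.1176]
0.0525 [-0.0058  0.0059  0.1162]
0.0675 [-0.0068  0.0058  0.115 ]
0.0825 [-0.0086  0.0065  0.1137]
short arm s 0.08451233310253684 z 0.11177249162176656
```

Emit:
{"fn": "drive_effector", "kwargs": {
  "steps": [
    [[0.002,-0.001,0.03,0,-2,-0.4],[0.002,-0.001,0.07,0,-4,-0.4],[0.002,-0.001,0.11,0,-4.8,-0.4],[0.002,-0.001,0.15,0,-4.8,-0.4],[0.002,-0.001,0.19,0,-4.8,-0.4],[0.002,-0.001,0.225,0,-4.8,-0.4],[0.002,-0.001,0.25,0,-4.8,-0.4],[0.002,-0.001,0.258,0,-4.8,-0.4],[0.002,-0.001,0.258,0,-4.8,-0.4],[0.002,-0.001,0.258,0,-4.8,-0.4]]
  ]
}}

```text
time_s: 5.0
tcp_pos: [0.5728, -0.1782, 0.0946]
eef_rot: [180.0, 4.8, 12.9]
contact_force: [0.2, 0.4, 0.5]
gripper_width: 0.0876
gripper_force: 0.0
```

Emit:
{"fn": "drive_effector", "kwargs": {
  "steps": [
    [[0,0,0,0,0,0],[0,0,0,0,0,0],[0,0,0,0,0,0],[0,0,0,0,0,0],[0,0,0,0,0,0],[0,0,0,0,0,0]]
  ],
  "finger_gap": 0,
  "grip_n": 25
}}

```text
time_s: 5.5
tcp_pos: [0.5722, -0.1778, 0.0939]
eef_rot: [-180.0, 4.8, 12.9]
contact_force: [0.4, 0.8, -0.4]
gripper_width: 0.0529
gripper_force: 0.0
```

Emit:
{"fn": "drive_effector", "kwargs": {
  "steps": [
    [[0,0,0,0,0,0],[0,0,0,0,0,0],[0,0,0,0,0,0]]
  ],
  "finger_gap": 0,
  "grip_n": 60
}}

```text
time_s: 5.75
tcp_pos: [0.572, -0.1778, 0.0935]
eef_rot: [-180.0, 4.8, 12.9]
contact_force: [0.1, -0.7, 0.2]
gripper_width: 0.0332
gripper_force: 0.0
```

Emit:
{"fn": "drive_effector", "kwargs": {
  "steps": [
    [[0,0,0,0,0,0],[0,0,0,0,0,0],[0,0,0,0,0,0],[0,0,0,0,0,0],[0,0,0,0,0,0],[0,0,0,0,0,0]]
  ]
}}

```text
time_s: 6.25
tcp_pos: [0.5721, -0.1779, 0.0935]
eef_rot: [-180.0, 4.8, 12.9]
contact_force: [0.8, -0.7, -0.6]
gripper_width: 0.0127
gripper_force: 60.0
```

Emit:
{"fn": "drive_effector", "kwargs": {
  "steps": [
    [[0.005,0,0,0,0,0],[0.012,0,0,0,0,0],[0.02,0,0,0,0,0],[0.03,0,0,0,0,0],[0.04,0,0,0,0,0],[0.05,0,0,0,0,0],[0.06,0,-0.005,0,0,0],[0.06,0,-0.02,0,0,0],[0.06,0,-0.04,0,0,0],[0.06,0,-0.06,0,0,0],[0.06,0,-0.08,0,0,0]]
  ]
}}

```text
time_s: 7.17
tcp_pos: [0.6376, -0.1626, 0.1685]
eef_rot: [-180.0, 4.8, 12.9]
contact_force: [1.3, 0.4, -1.6]
gripper_width: 0.0124
gripper_force: 60.0
```

Run:
```python
from plant import r, eyes, telemetry
from h import *
import pickle
s=telemetry.get_state(); print(s["joints"],s["tcp_pos"],s["eef_rot"],s["contact_force"])
c=eyes.capture("wrist"); pickle.dump(c,open("c3.pkl","wb")); cv2.imwrite("pics/e.png",c["frame"][:,:,::-1])
```

```text
[  3.11658088  23.8238747   -2.63083224   0.85588458 -68.32519959
  99.46205498] [ 0.63763269 -0.16260012  0.16848313] [-179.97047728    4.84322249   12.9291967 ] [ 1.31218592  0.41830243 -1.58257984]
```

View pics/e.png

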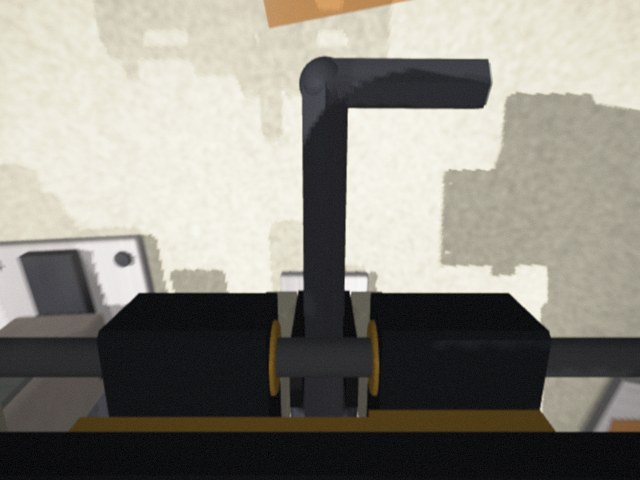

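The key is firmly held. The elbow is at about (322,80), the short tip at (490,82), and the long arm lies straight between the pads.

Run:
```python
import pickle; from h import *
from scipy.spatial.transform import Rotation as Ro
# key in tool frame
c=pickle.load(open("c3.pkl","rb")); W=cloud(c); V=c["frame"].max(-1)
R=Ro.from_euler("xyz",[-179.970,4.843,12.929],degrees=True).as_matrix(); t=np.array([.63763,-.1626,.16848])
T=(W-t)@R
v,u=np.mgrid[:480,:640]
m=(V<110)&(abs(T[...,2]+.0188)<.025)&(T[...,0]>.02)&(v<290)&(T[...,1]>-.06)&(T[...,1]<.1)
p=T[m];print(len(p))
L=p[(p[:,0]<.065)]
q=np.polyfit(L[:,0],L[:,1],1);print("long arm y(x):",np.degrees(np.arctan(q[0])),q[1])
for a in np.arange(.02,.1,.015):
    k=(p[:,0]>a)&(p[:,0]<a+.015)&(abs(p[:,1]-np.polyval(q,p[:,0]))<.0015); kk=(p[:,0]>a)&(p[:,0]<a+.015)&(p[:,1]<.012)
    if k.sum(): print(round(a+.0075,4),np.round([np.median(p[k,2]),p[kk,1].min(),p[kk,1].max()],4))
S=p[p[:,1]>.015]; q2=np.polyfit(S[:,1],S[:,0],1); print("short x(y)",np.degrees(np.arctan(q2[0])),np.polyval(q2,0),"xrange",S[:,0].min(),S[:,0].max(),"ymax",np.percentile(S[:,1],99.5))
for a in np.arange(.015,.05,.01):
    k=(S[:,1]>a)&(S[:,1]<a+.01)&(abs(S[:,0]-np.polyval(q2,S[:,1]))<.0015); print("  short ridge",a+.005,np.median(S[k,2]))
# jig: screw
d=pickle.load(open("c0.pkl","rb"))
yaw=np.radians(16.3)
for n,c,o in(("w1",pickle.load(open("c1.pkl","rb")),(.4856,.009)),("w2",pickle.load(open("c2.pkl","rb")),None),("top",d["top"],(.4856,.0108)),("scene",d["scene"],(.4912,.0082))):
    W=cloud(c); hsv=cv2.cvtColor(c["frame"],cv2.COLOR_RGB2HSV); S_,V=hsv[...,1].astype(int),hsv[...,2].astype(int)
    m=(S_<60)&(V>90)&(W[...,2]>.166)&(W[...,2]<.182)&(W[...,0]>.4)&(W[...,0]<.56)&(abs(W[...,1])<.08)
    rr=cv2.minAreaRect((W[m][:,:2]*1000).astype(np.float32)); print(n,"head",np.round(rr[0],1),np.round(rr[1],1),round(rr[2],2),np.median(W[m][:,2]))
    o=np.array(o if o else (.4856,.0095)); 
    J=(W[...,:2]-o)@np.array([[np.cos(yaw),-np.sin(yaw)],[np.sin(yaw),np.cos(yaw)]])
    m=(V<90)&(J[...,0]>.036)&(J[...,0]<.068)&(abs(J[...,1])<.03)&(W[...,2]>.1)
    jj=J[m];z=W[m][:,2]
    print("  x",np.percentile(jj[:,0],[1,50,99]),"y",jj[:,1].min(),jj[:,1].max())
    # circle fit with R=18 : z = zc+sqrt(18^2-(y-yc)^2)
    from scipy.optimize import least_squares
    k=(z>np.percentile(z,30))&(jj[:,0]<.06)
    f=least_squares(lambda a:np.hypot(jj[k,1]-a[0],z[k]-a[1])-.018,[0,.135],loss="soft_l1",f_scale=.001); print("  yc,zc",f.x,"rms",np.sqrt(np.mean(f.fun**2)),k.sum())
```

```text
16775
long arm y(x): 0.1647383804515 0.0008491201626976459
0.0275 [-0.027  -0.0061  0.0078]
0.0425 [-0.0268 -0.0058  0.0078]
0.0575 [-0.0268 -0.0057  0.0078]
0.0725 [-0.0266 -0.0055  0.012 ]
0.0875 [-0.0261 -0.0064  0.012 ]
short x(y) -0.25671769999451666 0.0844932995666086 xrange 0.07742634477296115 0.09137523804763474 ymax 0.04905475068136512
  short ridge 0.02 -0.026235620963050158
  short ridge 0.030000000000000002 -0.026187513728904814
  short ridge 0.04 -0.026024256733579887
  short ridge 0.05 -0.025874639391653124
w1 head [485.6   9. ] [56.3 69.5] 16.26 0.17451125288815478
  x [0.03766697 0.04882578 0.06075185] y -0.018400086048361283 0.01434700562407724
  yc,zc [-0.00015429  0.13306188] rms 0.0007158482572222131 641
w2 head [485.9   8.7] [55.1 69.5] 15.97 0.17470563521005633
  x [0.03627039 0.04936101 0.06120819] y -0.01908931755930513 0.015649166767855698
  yc,zc [-0.00064521  0.13313781] rms 0.0007739243644948331 875
top head [485.6  10.8] [56.  69.4] 16.62 0.1738732334468841
  x [0.03632    0.04815032 0.06107184] y -0.01852223696292411 0.01603636625132069
  yc,zc [-0.000623  0.132607] rms 0.0019361254656426853 103
scene head [491.2   8.2] [60.1 73.2] 17.33 0.17400713521167077
  x [0.03627516 0.04846927 0.05813176] y -0.01811717663267812 0.013992648146703339
  yc,zc [0.00086881 0.13254178] rms 0.0027355212197093005 61
```

Create plan.py:
```python
import sys; from h import *
from scipy.spatial.transform import Rotation as Ro
PSI=-73.8; O=np.array([.4857,.0088]); YC=-.0003; ZC=.1328; EL=np.array([.0845,.0007,-.0182])
def target(jx,dy=0,z=ZC,pitch=-.9,roll=180,th=0):
    """tool pose for elbow at jig x=jx (m), key turned clockwise by th rad about screw axis"""
    a=np.radians(16.2); ux=np.array([np.cos(a),np.sin(a),0]); uy=np.array([-np.sin(a),np.cos(a),0])
    R=Ro.from_rotvec(-th*ux).as_matrix()@Ro.from_euler("xyz",[roll,pitch,PSI],degrees=True).as_matrix()
    e=np.r_[O,z]+jx*ux+(YC+dy)*uy
    return e-R@EL,R
def delta(s,p,R):
    R0=tool_R(s); return np.round(R0.T@(p-s["tcp_pos"]),4), np.round(Ro.from_matrix(R0.T@R).as_rotvec(degrees=True),2)
```

Run:
```python
from plant import r, eyes, telemetry
from plan import *
s=telemetry.get_state()
p,R=target(.121,z=ZC+.09); print(p,*delta(s,p,R))
```

```text
[0.57915935 0.12332541 0.20327498] [ 0.0026 -0.2927 -0.0308] [ 2.83  4.23 86.76]
```

Emit:
{"fn": "drive_effector", "kwargs": {
  "steps": [
    [[0,-0.02,-0.01,0.2,0.3,6.5],[0,-0.045,-0.02,0.4,0.6,13],[0,-0.07,-0.025,0.6,0.9,20],[0,-0.095,-0.03,0.9,1.2,26.5],[0,-0.12,-0.031,1.1,1.6,33],[0,-0.145,-0.031,1.3,2,40],[0,-0.17,-0.031,1.5,2.3,46.5],[0,-0.195,-0.031,1.7,2.6,53],[0,-0.22,-0.031,2,3,60],[0.002,-0.245,-0.031,2.2,3.3,66.5],[0.0026,-0.27,-0.031,2.4,3.6,73],[0.0026,-0.2927,-0.0308,2.6,3.9,80]]
  ]
}}

```text
time_s: 8.22
tcp_pos: [0.5767, 0.1255, 0.1986]
eef_rot: [179.5, -0.4, -67.4]
contact_force: [0.7, 0.6, -1.9]
gripper_width: 0.0131
gripper_force: 60.0
```

Emit:
{"fn": "drive_effector", "kwargs": {
  "steps": [
    [[0,0,0,0.1,0.1,6.5],[0,0,0,0.1,0.1,6.5],[0,0,0,0.1,0.1,6.5]]
  ]
}}

```text
time_s: 8.47
tcp_pos: [0.5767, 0.1241, 0.1985]
eef_rot: [179.6, -0.5, -73.3]
contact_force: [0.2, -0.2, -2.1]
gripper_width: 0.013
gripper_force: 60.0
```

Run:
```python
from plant import r, eyes, telemetry
from plan import *
import pickle
s=telemetry.get_state();print(s["joints"],s["contact_force"],s["moment"])
p,R=target(.121); print(p,*delta(s,p,R))
for n in("wrist",):
    c=eyes.capture(n); pickle.dump(c,open("c4.pkl","wb")); cv2.imwrite("pics/f.png",c["frame"][:,:,::-1])
```

```text
[ 31.37438164  13.98690583 -12.57411174   0.42746171 -64.00225152
 -14.91291847] [ 0.20898484 -0.19290727 -2.09035361] [ 0.15141316  0.09762027 -0.02339252]
[0.57915935 0.12332541 0.11327498] [ 0.0006 -0.0028  0.0852] [0.44 0.38 0.45]
```

View pics/f.png

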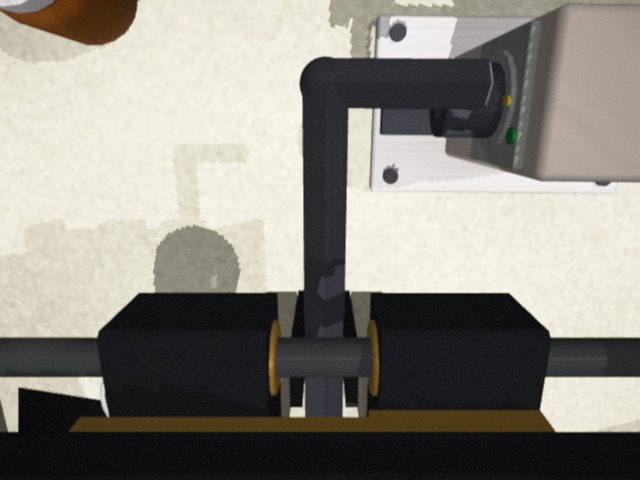

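The key still sits straight in the grip, with the elbow at (322,80). The short arm points at the screw at (470,115), the yellow mark is at (506,100) and the green dot at (511,135).

Run:
```python
from plan import *
import pickle
from scipy.optimize import least_squares
c=pickle.load(open("c4.pkl","rb")); W=cloud(c); hsv=cv2.cvtColor(c["frame"],cv2.COLOR_RGB2HSV);V=hsv[...,2].astype(int);S=hsv[...,1].astype(int)
t=np.array([.5767,.1241,.1985]); R=Ro.from_euler("xyz",[179.6,-.5,-73.3],degrees=True).as_matrix()
T=(W-t)@R; v,u=np.mgrid[:480,:640]
m=(V<110)&(abs(T[...,2]+.0188)<.02)&(T[...,0]>.02)&(v<290)&(T[...,1]>-.03)&(T[...,1]<.06); p=T[m]
L=p[p[:,0]<.065]; q=np.polyfit(L[:,0],L[:,1],1); Sh=p[p[:,1]>.015]; q2=np.polyfit(Sh[:,1],Sh[:,0],1)
print("long",np.degrees(np.arctan(q[0])),q[1],"short",np.degrees(np.arctan(q2[0])),np.polyval(q2,0.03),"tip",np.percentile(Sh[:,1],99))
k=abs(L[:,1]-np.polyval(q,L[:,0]))<.0015; print("long ridge z",np.polyfit(L[k,0],L[k,2],1)); k=abs(Sh[:,0]-np.polyval(q2,Sh[:,1]))<.0015; print("short ridge z",np.polyfit(Sh[k,1],Sh[k,2],1))
# screw in jig frame axes relative to world; print world then jig
a=np.radians(16.2); J=(W[...,:2]-O)@np.array([[np.cos(a),-np.sin(a)],[np.sin(a),np.cos(a)]])
m=(V<100)&(J[...,0]>.034)&(J[...,0]<.06)&(abs(J[...,1])<.03)&(W[...,2]>.12)&(W[...,2]<.165)
jj=J[m]; z=W[m][:,2]; print("screw pts",m.sum(),np.percentile(jj[:,1],[0,25,50,75,100]),z.max())
f=least_squares(lambda b:np.hypot(jj[:,1]-b[0],z-b[1])-.018,[0,.133],loss="soft_l1",f_scale=.001);print(f.x,np.sqrt(np.mean(f.fun**2)))
m=(S<60)&(V>90)&(W[...,2]>.166)&(W[...,2]<.182)&(abs(J[...,0])<.05)&(abs(J[...,1])<.05)
j=J[m];print("head x",j[:,0].max(),"y",np.percentile(j[:,1],[1,99]),"z",np.median(W[m][:,2]))
```

```text
long 0.3026135164193803 0.0006984676822660092 short -0.46293812115025007 0.08564357743276745 tip 0.04940854042650798
long ridge z [ 0.00889075 -0.02733683]
short ridge z [ 0.01346237 -0.02672387]
screw pts 3306 [-0.02916088 -0.00319282  0.00766697  0.0137676   0.02931479] 0.1636723858805659
[-9.88881579e-05  1.33831445e-01] 0.00347985269886875
head x 0.02868151246232451 y [-0.03328557  0.0342761 ] z 0.1745521378669511
```

```bash
sed -i 's/PSI=-73.8/PSI=-73.4/; s/ZC=.1328/ZC=.1332/; s/EL=.*/EL=np.array([.0850,.0007,-.0184])/; s/pitch=-.9,roll=180/pitch=-.7,roll=179.3/' plan.py
```

Run:
```python
from plant import r, eyes, telemetry
from plan import *
s=telemetry.get_state()
p,R=target(.121); print(p,*delta(s,p,R))
p,R=target(.111); print(p,*delta(s,p,R))
```

```text
[0.57821713 0.12364141 0.11375575] [-0.0005 -0.0021  0.0848] [-0.25  0.18  0.03]
[0.56861419 0.1208515  0.11375575] [-0.0005  0.0079  0.0849] [-0.25  0.18  0.03]
```

Emit:
{"fn": "drive_effector", "kwargs": {
  "steps": [
    [[-0.0005,-0.002,0.03,-0.2,0.2,0],[-0.0005,-0.002,0.06,-0.2,0.2,0],[-0.0005,-0.002,0.08,-0.2,0.2,0],[-0.0005,-0.002,0.0848,-0.2,0.2,0],[-0.0005,-0.002,0.0848,-0.2,0.2,0],[-0.0005,-0.002,0.0848,-0.2,0.2,0]]
  ]
}}

```text
time_s: 9.02
tcp_pos: [0.5789, 0.1233, 0.1148]
eef_rot: [179.4, -0.7, -73.5]
contact_force: [0.4, -0.7, -1.6]
gripper_width: 0.0132
gripper_force: 60.0
```

Run:
```python
from plant import r, eyes, telemetry
from plan import *
import pickle
s=telemetry.get_state();print(s["joints"],s["tcp_pos"],s["contact_force"],s["moment"])
for x in (.111,.081):
    p,R=target(x); print(p,*delta(s,p,R))
c=eyes.capture("wrist"); f=c["frame"][20:220,250:570]
d=eyes.capture("scene"); g=d["frame"][170:270,250:380]
pickle.dump((c,d),open("c5.pkl","wb"))
cv2.imwrite("pics/g.png",np.vstack([cv2.resize(f,(480,300)),cv2.resize(g,(480,300))])[:,:,::-1])
```

```text
[ 31.31630867  18.54651582 -18.32939328   0.70183358 -53.88138421
 -15.28686314] [0.5788721  0.12331538 0.11484712] [ 0.40521486 -0.710491   -1.61099   ] [0.14850236 0.1058256  0.05294302]
[0.56861419 0.1208515  0.11375575] [-0.0006  0.0105  0.0012] [-0.11 -0.04 -0.15]
[0.53980538 0.11248177 0.11375575] [-0.0007  0.0405  0.0015] [-0.11 -0.04 -0.15]
```

View pics/g.png

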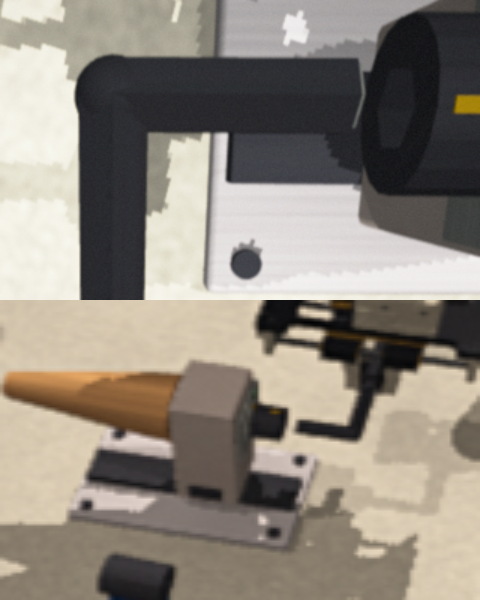

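The wrist crop shows the key tip at (360,95) just short of the screw face. The socket is visible near (398,108), so the key is a little too far toward +x in the tool frame. The scene crop shows the short arm in line with the screw.

Run:
```python
from plan import *
import pickle
c,d=pickle.load(open("c5.pkl","rb")); W=cloud(c)
t=np.array([.57887,.12332,.11485]); R=Ro.from_euler("xyz",[179.4,-.7,-73.5],degrees=True).as_matrix()
T=(W-t)@R; v,u=np.mgrid[:480,:640]
for y0 in list(np.arange(.018,.05,.006))+list(np.arange(.060,.09,.004)):
    m=(abs(T[...,1]-y0)<.002)&(T[...,0]>.06)&(T[...,0]<.115)&(T[...,2]<-.012)&(T[...,2]>-.05)
    p=T[m]
    if len(p)<10: continue
    x0,x1=np.percentile(p[:,0],[.5,99.5]); k=abs(p[:,0]-(x0+x1)/2)<.002
    print(np.round([y0,x0,x1,(x0+x1)/2,x1-x0,np.median(p[k,2]),p[:,2].min()],4),len(p))
```

```text
[ 0.018   0.0788  0.0928  0.0858  0.014  -0.0264 -0.0283] 700
[ 0.024   0.0788  0.0926  0.0857  0.0138 -0.0262 -0.0285] 681
[ 0.03    0.0788  0.0926  0.0857  0.0138 -0.0261 -0.0279] 680
[ 0.036   0.0786  0.0925  0.0856  0.0139 -0.0261 -0.028 ] 679
[ 0.042   0.0786  0.0925  0.0856  0.0139 -0.0261 -0.0277] 686
[ 0.048   0.0786  0.0926  0.0856  0.014  -0.0259 -0.0282] 602
[ 0.06    0.0665  0.101   0.0838  0.0346 -0.032  -0.0363] 3442
[ 0.064   0.0662  0.1012  0.0837  0.035  -0.0349 -0.0367] 1780
[ 0.068   0.0662  0.1012  0.0837  0.035  -0.035  -0.0369] 1732
[ 0.072   0.0662  0.1009  0.0835  0.0347 -0.0349 -0.0368] 1726
[ 0.076   0.0662  0.1007  0.0835  0.0345 -0.0343 -0.0362] 1738
[ 0.08    0.0662  0.1008  0.0835  0.0346 -0.0343 -0.0357] 1720
[ 0.084   0.0611  0.1054  0.0833  0.0443 -0.0345 -0.0387] 2662
[ 0.088   0.0601  0.1097  0.0849  0.0496 -0.034  -0.0401] 2810
```

Emit:
{"fn": "drive_effector", "kwargs": {
  "steps": [
    [[-0.0018,0,0.0014,0,0,0],[-0.0018,0.002,0.0014,0,0,0],[-0.0018,0.004,0.0014,0,0,0],[-0.0018,0.006,0.0014,0,0,0],[-0.0018,0.008,0.0014,0,0,0],[-0.0018,0.01,0.0014,0,0,0],[-0.0018,0.012,0.0014,0,0,0],[-0.0018,0.013,0.0014,0,0,0],[-0.0018,0.013,0.0014,0,0,0]]
  ]
}}

```text
time_s: 9.87
tcp_pos: [0.5647, 0.1215, 0.1127]
eef_rot: [179.4, -0.7, -73.6]
contact_force: [0.6, -0.8, -2.6]
gripper_width: 0.0132
gripper_force: 60.0
```

Run:
```python
from plant import r, eyes, telemetry
from plan import *
s=telemetry.get_state();print(s["tcp_pos"],tool_R(s).T@s["contact_force"],tool_R(s).T@s["moment"])
```

```text
[0.56465306 0.1215305  0.11271352] [ 0.92698746 -0.39155867  2.63516262] [-0.06347537 -0.1579107   0.03422168]
```

Emit:
{"fn": "drive_effector", "kwargs": {
  "steps": [
    [[0,0.002,0,0,0,0],[0,0.004,0,0,0,0],[0,0.006,0,0,0,0],[0,0.008,0,0,0,0],[0,0.008,0,0,0,0]]
  ]
}}

```text
time_s: 10.28
tcp_pos: [0.5568, 0.1192, 0.1128]
eef_rot: [179.4, -0.7, -73.6]
contact_force: [-0.3, -0.2, -2.8]
gripper_width: 0.0134
gripper_force: 60.0
```

Run:
```python
from plant import r, eyes, telemetry
from plan import *
s=telemetry.get_state();print(s["tcp_pos"],tool_R(s).T@s["contact_force"],tool_R(s).T@s["moment"])
c=eyes.capture("wrist"); f=c["frame"][20:220,250:570]
cv2.imwrite("pics/h.png",cv2.resize(f,(480,300))[:,:,::-1])
```

```text
[0.5567989  0.11920427 0.1127723 ] [0.0831636  0.36419037 2.82999817] [-0.08126529 -0.22792204  0.00827281]
```

View pics/h.png

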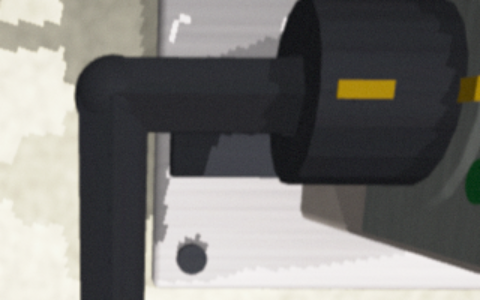

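The short arm is already about 12 mm inside the socket, passing the rim at (300,95) in the crop.

Emit:
{"fn": "drive_effector", "kwargs": {
  "steps": [
    [[0,0.002,0,0,0,0],[0,0.004,0,0,0,0],[0,0.006,0,0,0,0],[0,0.008,0,0,0,0],[0,0.01,0,0,0,0],[0,0.012,0,0,0,0],[0,0.014,0,0,0,0],[0,0.015,0,0,0,0],[0,0.015,0,0,0,0]]
  ]
}}

```text
time_s: 11.08
tcp_pos: [0.5426, 0.1151, 0.113]
eef_rot: [179.4, -0.7, -73.6]
contact_force: [1.2, -0.3, -0.5]
gripper_width: 0.0127
gripper_force: 60.0
```

Run:
```python
from plant import r, eyes, telemetry
from plan import *
s=telemetry.get_state();print(s["tcp_pos"],tool_R(s).T@s["contact_force"],tool_R(s).T@s["moment"])
c=eyes.capture("wrist"); W=cloud(c); T=(W-s["tcp_pos"])@tool_R(s)
# mouth plane: nearest screw surface (z < -0.030) tool-y vs elbow axis
m=(T[...,2]<-.0305)&(T[...,2]>-.045)&(T[...,0]>.07)&(T[...,0]<.1)&(T[...,1]>.01)&(T[...,1]<.06)
print("mouth y",np.percentile(T[m][:,1],[0.2,1,5]))
m=(abs(T[...,2]+.02)<.012)&(T[...,0]>.04)&(T[...,0]<.07)&(abs(T[...,1])<.02); print("long arm y",np.percentile(T[m][:,1],[.5,99.5]))
```

```text
[0.54261851 0.11505764 0.11300017] [ 0.58538464 -1.05627034  0.5353275 ] [-0.12393791 -0.15320275 -0.02126136]
mouth y [0.02274346 0.02288733 0.02393886]
long arm y [-0.00591484  0.00793166]
```

Emit:
{"fn": "drive_effector", "kwargs": {
  "steps": [
    [[0,0.0008,0,0,0,0],[0,0.0016,0,0,0,0],[0,0.002,0,0,0,0],[0,0.002,0,0,0,0]]
  ]
}}

```text
time_s: 11.47
tcp_pos: [0.5412, 0.1147, 0.1131]
eef_rot: [179.4, -0.7, -73.6]
contact_force: [-0.0, 0.8, -1.8]
gripper_width: 0.0131
gripper_force: 60.0
```

Run:
```python
from plant import r, eyes, telemetry
from plan import *
s=telemetry.get_state();print(s["tcp_pos"],tool_R(s).T@s["contact_force"])
```

```text
[0.54116801 0.11473267 0.11307837] [-0.81414802 -0.2398156   1.8028834 ]
```

Emit:
{"fn": "drive_effector", "kwargs": {
  "steps": [
    [[0,0.0005,0,0,0,0],[0,0.001,0,0,0,0],[0,0.001,0,0,0,0]]
  ]
}}

```text
time_s: 11.72
tcp_pos: [0.5406, 0.1148, 0.1133]
eef_rot: [179.5, -0.7, -73.6]
contact_force: [2.3, 3.1, -2.8]
gripper_width: 0.013
gripper_force: 60.0
```

Run:
```python
from plant import r, eyes, telemetry
from plan import *
s=telemetry.get_state();print(s["tcp_pos"],tool_R(s).T@s["contact_force"])
```

```text
[0.54059321 0.11480163 0.11327285] [-2.3730871  -3.12129951  2.75640272]
```

Emit:
{"fn": "drive_effector", "kwargs": {
  "steps": [
    [[0,0.0004,0,0,0,0],[0,0.0004,0,0,0,0]]
  ]
}}

```text
time_s: 11.88
tcp_pos: [0.5403, 0.1147, 0.1133]
eef_rot: [179.5, -0.7, -73.6]
contact_force: [2.4, 3.6, -2.1]
gripper_width: 0.0131
gripper_force: 60.1
```

Run:
```python
from plant import r, eyes, telemetry
from plan import *
for i in range(2):
    s=telemetry.get_state();print(s["tcp_pos"],tool_R(s).T@s["contact_force"],tool_R(s).T@s["moment"])
    c=eyes.capture("wrist")
W=cloud(c); T=(W-s["tcp_pos"])@tool_R(s)
m=(T[...,2]<-.0305)&(T[...,2]>-.045)&(T[...,0]>.07)&(T[...,0]<.1)&(T[...,1]>.01)&(T[...,1]<.06)
print("mouth y",np.percentile(T[m][:,1],[0.2,1,5]))
m=(abs(T[...,2]+.02)<.012)&(T[...,0]>.04)&(T[...,0]<.07)&(abs(T[...,1])<.02); print("long arm y",np.percentile(T[m][:,1],[.5,99.5]))
a=np.radians(16.2);J=(W[...,:2]-O)@np.array([[np.cos(a),-np.sin(a)],[np.sin(a),np.cos(a)]]);f=c["frame"].astype(int)
m=(abs(W[...,2]-.1745)<.004)&(f.min(-1)>70)&(abs(J[...,0])<.05)&(abs(J[...,1])<.05); print("head front x",np.percentile(J[m][:,0],99.5),len(J[m]))
```

```text
[0.54029656 0.1147426  0.11331349] [-2.77054249 -3.37206113  2.07752272] [ 1.43835361 -1.09388039 -0.25240109]
[0.54028287 0.11472914 0.11328684] [-3.14905809 -4.84514761  1.66674032] [ 1.55298196 -1.25262781 -0.22739681]
mouth y [0.02042778 0.02057226 0.02163341]
long arm y [-0.00662715  0.00726992]
head front x 0.028477187446089024 17405
```

Emit:
{"fn": "drive_effector", "kwargs": {
  "steps": [
    [[-0.0006,-0.0004,0,0,0,0.3],[-0.0006,-0.0004,0,0,0,0.3]]
  ]
}}

```text
time_s: 12.15
tcp_pos: [0.5401, 0.1148, 0.1131]
eef_rot: [179.4, -0.7, -73.9]
contact_force: [4.4, 0.7, -2.5]
gripper_width: 0.0132
gripper_force: 60.2
```

Run:
```python
from plant import r, eyes, telemetry
from plan import *
s=telemetry.get_state();print(s["tcp_pos"],tool_R(s).T@s["contact_force"])
```

```text
[0.54014018 0.1148121  0.11312793] [ 0.50247296 -4.44358818  2.48110167]
```

Emit:
{"fn": "drive_effector", "kwargs": {
  "steps": [
    [[0,0.0006,0,0,0,0],[0,0.001,0,0,0,0],[0,0.001,0,0,0,0]]
  ]
}}

```text
time_s: 12.4
tcp_pos: [0.5396, 0.1149, 0.1133]
eef_rot: [179.5, -0.7, -73.9]
contact_force: [5.6, 3.5, -2.8]
gripper_width: 0.0129
gripper_force: 60.3
```

Run:
```python
from plant import r, eyes, telemetry
from plan import *
s=telemetry.get_state();print(s["tcp_pos"],tool_R(s).T@s["contact_force"])
```

```text
[0.53960552 0.11489016 0.11332631] [-1.8880799  -6.37401305  2.72762736]
```

Run:
```python
import numpy as np
a,c=.0848,-.0183
for t in range(2,30,2):
    r=np.radians(t);print(t,np.round([a*(1-np.cos(r))-c*np.sin(r),c*(1-np.cos(r))+a*np.sin(r)],4))
```

```text
2 [0.0007 0.0029]
4 [0.0015 0.0059]
6 [0.0024 0.0088]
8 [0.0034 0.0116]
10 [0.0045 0.0144]
12 [0.0057 0.0172]
14 [0.0069 0.02  ]
16 [0.0083 0.0227]
18 [0.0098 0.0253]
20 [0.0114 0.0279]
22 [0.013  0.0304]
24 [0.0148 0.0329]
26 [0.0166 0.0353]
28 [0.0185 0.0377]
```

Emit:
{"fn": "drive_effector", "kwargs": {
  "steps": [
    [[0.0007,-0.0003,0.003,0,2,0],[0.0013,-0.0005,0.0059,0,4,0],[0.0024,-0.0005,0.0088,0,6,0],[0.0034,-0.0005,0.0116,0,8,0],[0.0034,-0.0005,0.0116,0,8,0]]
  ]
}}

```text
time_s: 12.82
tcp_pos: [0.5402, 0.1113, 0.101]
eef_rot: [179.3, -8.9, -73.7]
contact_force: [6.6, -1.0, -1.3]
gripper_width: 0.0132
gripper_force: 60.4
```

Run:
```python
from plant import r, eyes, telemetry
from plan import *
s=telemetry.get_state();print(s["joints"],s["tcp_pos"],s["eef_rot"],tool_R(s).T@s["contact_force"])
```

```text
[ 37.60426231  16.19647234 -28.68428526  10.61982365 -49.49368593
 -28.57409969] [0.54021691 0.11127315 0.10098623] [179.33598314  -8.91281998 -73.70063705] [ 2.52058775 -6.06293497  1.68581825]
```

Emit:
{"fn": "drive_effector", "kwargs": {
  "steps": [
    [[0.0007,-0.0006,0.0029,0,2,0],[0.0015,-0.001,0.0059,0,4,0],[0.0024,-0.001,0.0088,0,6,0],[0.0034,-0.001,0.0116,0,8,0],[0.0034,-0.001,0.0116,0,8,0]]
  ]
}}

```text
time_s: 13.23
tcp_pos: [0.5426, 0.1064, 0.0908]
eef_rot: [179.3, -16.9, -73.6]
contact_force: [2.0, -0.2, 6.2]
gripper_width: 0.0134
gripper_force: 60.1
```

Create m.py:
```python
from plant import r, eyes, telemetry
from plan import *
import sys
s=telemetry.get_state();print(np.round(s["joints"],1),s["tcp_pos"],s["eef_rot"],"F tool",np.round(tool_R(s).T@s["contact_force"],1))
c=eyes.capture("wrist");W=cloud(c);hsv=cv2.cvtColor(c["frame"],cv2.COLOR_RGB2HSV);H,S,V=[hsv[...,i].astype(int) for i in range(3)]
a=np.radians(16.2);J=(W[...,:2]-O)@np.array([[np.cos(a),-np.sin(a)],[np.sin(a),np.cos(a)]])
reg=(J[...,0]>.02)&(J[...,0]<.07)&(abs(J[...,1])<.04)&(W[...,2]>.1)
zc=.1330
for n,m in (("yellow screw",(H>18)&(H<35)&(S>150)&(V>60)&reg&(J[...,0]>.04)),("yellow plate?",(H>18)&(H<35)&(S>150)&(V>60)&reg&(J[...,0]<.04)),("green",(H>45)&(H<85)&(S>120)&(V>30)&reg)):
    if m.sum()>3:
        y,z,x=np.median(J[m][:,1]),np.median(W[m][:,2]),np.median(J[m][:,0])
        print(n,m.sum(),np.round([x,y,z],4),"angle",np.round(np.arctan2(y-YC,z-zc),3))
m=(abs(W[...,2]-.1745)<.004)&(c["frame"].min(-1)>70)&(abs(J[...,0])<.05)&(abs(J[...,1])<.05); print("head front x",np.percentile(J[m][:,0],99.5) if m.sum() else None)
T=(W-s["tcp_pos"])@tool_R(s)
m=(abs(T[...,2]+.02)<.012)&(T[...,0]>.03)&(T[...,0]<.07)&(abs(T[...,1])<.012)&(V<110); q=np.polyfit(T[m][:,0],T[m][:,2],1); print("key-in-tool pitch deg",np.degrees(q[0]))
if len(sys.argv)>1: cv2.imwrite(sys.argv[1],c["frame"][:,:,::-1])
```

```bash
python3 m.py pics/i.png
```

```text
[ 41.3  17.9 -33.1  20.2 -48.7 -39.7] [0.54257846 0.10640703 0.09078714] [179.31596845 -16.93843824 -73.62113258] F tool [ 2.6 -1.8 -5.7]
yellow screw 492 [0.054  0.0014 0.1515] angle 0.089
yellow plate? 233 [0.0371 0.0019 0.1554] angle 0.099
green 448 [0.0345 0.0165 0.158 ] angle 0.592
head front x 0.028547766435006765
key-in-tool pitch deg 1.814918863570128
```

View pics/i.png

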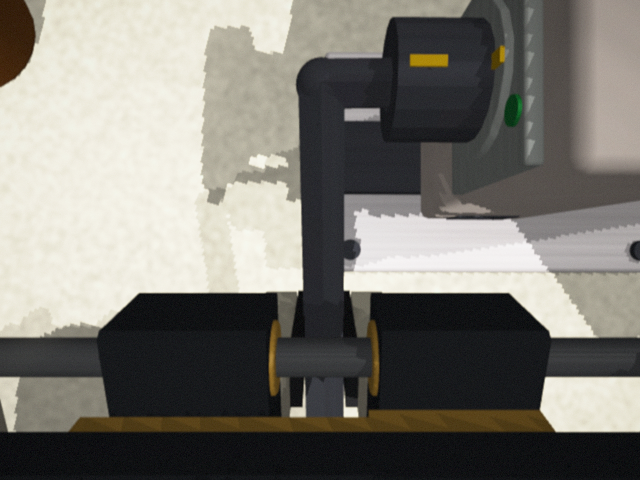

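Both yellow marks are visible, at (428,60) on the screw and (500,56) on the flange, and the green dot is at (513,110). The screw is at about 0.09 rad and the key is still home.

Emit:
{"fn": "drive_effector", "kwargs": {
  "steps": [
    [[0.0007,0,0.0029,0,2,0],[0.0015,0,0.0059,0,4,0],[0.0024,0,0.0088,0,6,0],[0.0034,0,0.0116,0,8,0],[0.0045,0,0.0144,0,10,0],[0.0057,0,0.0172,0,12,0],[0.0057,0,0.0172,0,12,0]]
  ]
}}

```text
time_s: 13.87
tcp_pos: [0.5455, 0.0966, 0.076]
eef_rot: [179.3, -28.9, -73.5]
contact_force: [0.6, 0.8, 7.7]
gripper_width: 0.013
gripper_force: 60.1
```

```bash
python3 m.py
```

```text
[ 45.2  21.8 -38.3  32.9 -50.3 -54.7] [0.54546125 0.09659985 0.07600028] [179.2597897  -28.91538344 -73.46670448] F tool [ 3.2 -0.7 -7. ]
yellow screw 491 [0.0542 0.005  0.1509] angle 0.288
yellow plate? 231 [0.037  0.0061 0.1542] angle 0.294
green 477 [0.0346 0.0169 0.1578] angle 0.607
head front x 0.028674870896024197
key-in-tool pitch deg 1.9544906292350406
```

Emit:
{"fn": "drive_effector", "kwargs": {
  "steps": [
    [[0.0007,0,0.0029,0,2,0],[0.0015,0,0.0059,0,4,0],[0.0024,0,0.0088,0,6,0],[0.0034,0,0.0116,0,8,0],[0.0045,0,0.0144,0,10,0],[0.0057,0,0.0172,0,12,0],[0.0069,0,0.02,0,14,0],[0.0069,0,0.02,0,14,0]]
  ]
}}

```text
time_s: 14.58
tcp_pos: [0.5498, 0.0817, 0.0617]
eef_rot: [179.1, -42.9, -73.2]
contact_force: [0.3, 4.3, 7.5]
gripper_width: 0.0128
gripper_force: 60.1
```

```bash
python3 m.py
```

```text
[ 48.1  28.1 -42.   43.9 -55.7 -68.7] [0.54978007 0.08173672 0.06174087] [179.10987038 -42.90784557 -73.22495864] F tool [ 2.1 -1.4 -8.3]
yellow screw 502 [0.0542 0.009  0.1494] angle 0.517
yellow plate? 225 [0.0371 0.0107 0.1521] angle 0.523
green 514 [0.0346 0.0172 0.1577] angle 0.617
head front x 0.028908068149259503
key-in-tool pitch deg 2.0549686673301713
```

Emit:
{"fn": "drive_effector", "kwargs": {
  "steps": [
    [[0.0007,0,0.0029,0,2,0],[0.0015,0,0.0059,0,4,0],[0.0021,0,0.008,0,5.5,0],[0.0021,0,0.008,0,5.5,0],[0.0021,0,0.008,0,5.5,0]]
  ]
}}

```text
time_s: 15.05
tcp_pos: [0.5519, 0.0754, 0.0576]
eef_rot: [179.1, -48.3, -73.2]
contact_force: [0.0, 5.7, 5.5]
gripper_width: 0.0129
gripper_force: 60.0
```

```bash
python3 m.py pics/j.png
```

```text
[ 48.9  30.9 -42.7  47.1 -58.4 -73.2] [0.55186526 0.07543257 0.05764873] [179.09342613 -48.25984898 -73.17045524] F tool [ 0.5 -1.6 -7.8]
yellow screw 491 [0.0542 0.0103 0.1485] angle 0.602
yellow plate? 221 [0.0371 0.0123 0.1511] angle 0.607
green 506 [0.0346 0.0172 0.1574] angle 0.623
head front x 0.02887958359177714
key-in-tool pitch deg 2.324880185578462
```

View pics/j.png

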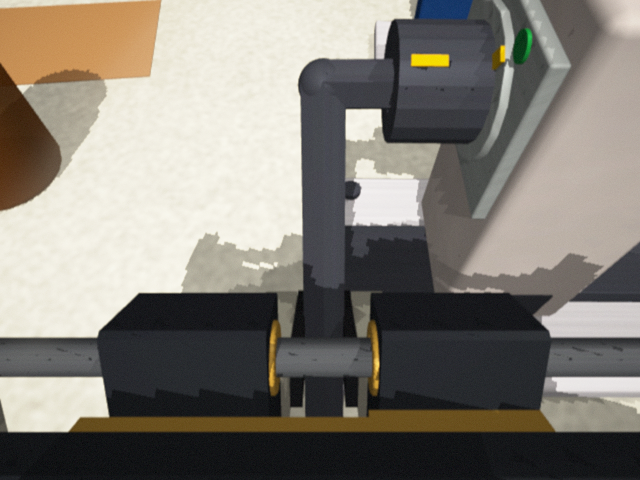

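The yellow flange mark at (500,56) is now almost level with the green dot at (523,45). I'll nudge it slightly further, unload the key and let go.

Emit:
{"fn": "drive_effector", "kwargs": {
  "steps": [
    [[0.0004,0,0.0017,0,1.2,0],[0.0004,0,0.0017,0,1.2,0],[0.0004,0,0.0017,0,1.2,0]]
  ]
}}

```text
time_s: 15.35
tcp_pos: [0.5524, 0.0741, 0.0569]
eef_rot: [179.1, -49.4, -73.2]
contact_force: [-0.6, 5.1, 5.9]
gripper_width: 0.0131
gripper_force: 60.0
```

```bash
python3 m.py
```

```text
[ 49.1  31.6 -42.9  47.7 -59.1 -74.1] [0.55235039 0.07406173 0.05694652] [179.11988007 -49.42093175 -73.18594879] F tool [ 1.2 -0.8 -7.7]
yellow screw 487 [0.0543 0.0106 0.1483] angle 0.62
yellow plate? 220 [0.0372 0.0127 0.151 ] angle 0.626
green 506 [0.0346 0.0174 0.1574] angle 0.628
head front x 0.02883135532348669
key-in-tool pitch deg 2.5483831659733527
```

Emit:
{"fn": "drive_effector", "kwargs": {
  "steps": [
    [[-0.0004,0,-0.0015,0,-1,0],[-0.0006,0,-0.003,0,-2,0],[-0.0006,0,-0.003,0,-2,0]]
  ]
}}

```text
time_s: 15.65
tcp_pos: [0.5515, 0.0765, 0.0584]
eef_rot: [179.2, -47.3, -73.3]
contact_force: [1.8, 4.8, 1.1]
gripper_width: 0.0131
gripper_force: 60.0
```

```bash
python3 m.py
```

```text
[ 48.8  30.4 -42.6  46.6 -57.9 -72.5] [0.5515406  0.07654627 0.05842817] [179.22026061 -47.27914989 -73.32806214] F tool [-1.9 -3.  -3.8]
yellow screw 491 [0.0544 0.0105 0.1483] angle 0.616
yellow plate? 214 [0.0371 0.0125 0.1508] angle 0.623
green 513 [0.0346 0.0174 0.1575] angle 0.624
head front x 0.028864502861900593
key-in-tool pitch deg 1.976655060339408
```

Emit:
{"fn": "drive_effector", "kwargs": {
  "steps": [
    [[0,0,0,0,0,0],[0,0,0,0,0,0],[0,0,0,0,0,0],[0,0,0,0,0,0]]
  ],
  "finger_gap": 0.032,
  "grip_n": 10
}}

```text
time_s: 16.03
tcp_pos: [0.5503, 0.0749, 0.0573]
eef_rot: [178.9, -47.5, -73.2]
contact_force: [-0.3, 0.6, -0.1]
gripper_width: 0.0302
gripper_force: 0.0
```

Emit:
{"fn": "drive_effector", "kwargs": {
  "steps": [
    [[0,0,-0.005,0,0,0],[0,0,-0.015,0,0,0],[0,0,-0.03,0,0,0],[0,0,-0.05,0,0,0],[0,0,-0.075,0,0,0],[0,0,-0.1,0,0,0],[0,0,-0.12,0,0,0],[0,0,-0.12,0,0,0]]
  ]
}}

```text
time_s: 16.7
tcp_pos: [0.528, 0.1656, 0.1414]
eef_rot: [179.4, -47.2, -73.3]
contact_force: [1.2, 0.9, 0.2]
gripper_width: 0.0317
gripper_force: 0.0
```

Run:
```python
from plant import r, eyes, telemetry
from plan import *
import pickle
c=eyes.capture("wrist"); d=eyes.capture("scene")["frame"][170:270,250:380]; pickle.dump(c,open("c9.pkl","wb"))
s=telemetry.get_state(); pickle.dump(s,open("s9.pkl","wb"))
cv2.imwrite("pics/k.png",np.hstack([cv2.resize(c["frame"],(480,360)),cv2.resize(d,(320,360))])[:,:,::-1])
```

```bash
python3 m.py
```

```text
[ 58.1  26.8 -32.2  35.  -71.1 -65.5] [0.52702566 0.16214244 0.13912111] [179.13248795 -47.35008988 -73.21082616] F tool [ 0.3 -0.2  1. ]
yellow screw 118 [0.0539 0.0105 0.1483] angle 0.614
yellow plate? 31 [0.037  0.0132 0.1516] angle 0.626
green 59 [0.0345 0.0185 0.1587] angle 0.632
head front x 0.028085163760383274Traceback (most recent call last):
  File "m.py", line 15, in <module>
    m=(abs(T[...,2]+.02)<.012)&(T[...,0]>.03)&(T[...,0]<.07)&(abs(T[...,1])<.012)&(V<110); q=np.polyfit(T[m][:,0],T[m][:,2],1); print("key-in-tool pitch deg",np.degrees(q[0]))
                                                                                             ~~~~~~~~~~^^^^^^^^^^^^^^^^^^^^^^^
    raise TypeError("expected non-empty vector for x")
TypeError: expected non-empty vector for x
```

View pics/k.png

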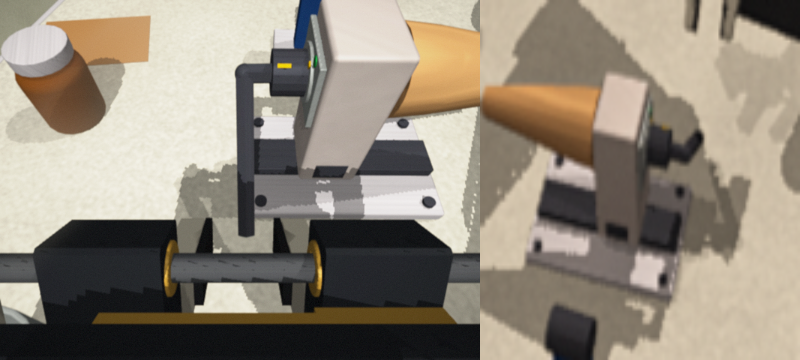

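The key hangs seated by its short arm (elbow at (241,72), screw at (290,70)), and the yellow mark meets the green dot. I'll check the seating depth.

Run:
```python
from plan import *
import pickle
c=pickle.load(open("c9.pkl","rb")); W=cloud(c);V=c["frame"].max(-1).astype(int);v,u=np.mgrid[:480,:640]
a=np.radians(16.2);J=(W[...,:2]-O)@np.array([[np.cos(a),-np.sin(a)],[np.sin(a),np.cos(a)]])
m=(V<120)&(J[...,0]>.06)&(J[...,0]<.11)&(J[...,1]>.02)&(J[...,1]<.085)&(W[...,2]>.03)&(v<290)
print("long arm x",np.percentile(J[m][:,0],[1,50,99]),m.sum())
k=abs(J[m][:,0]-np.median(J[m][:,0]))<.003; q=np.polyfit(J[m][k,1],W[m][k,2],1); print("key angle",np.arctan(q[0]))
m=(V<90)&(W[...,2]>.143)&(W[...,2]<.156)&(abs(J[...,1]-.005)<.015)&(J[...,0]>.035)&(J[...,0]<.08); print("screw mouth x",np.percentile(J[m][:,0],[95,98,99.5]))
```

```text
long arm x [0.07453616 0.08170024 0.08829688] 3243
key angle -0.7261833188819271
screw mouth x [0.06197703 0.06218899 0.06228475]
```

Run:
```python
from plant import r, eyes, telemetry
print(r.close_job())
```

```text
the job is handed in; nothing more can be done
None
```

Job handed in at about 17 s: the key is seated about 19 mm from the mouth (fully home), the screw is turned to about 0.61 rad with its yellow mark on the green dot, the head has not moved measurably, and the gripper is open and clear.

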